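Pulse the washed seed grinder: fit the bayonet lid and hold it short of the lock

ROBOT

A 6-joint arm with a two-finger parallel gripper is mounted at the origin on the work surface. World frame = base frame: x ahead of the robot, y to its left, z up, the work surface at z = 0. Lengths are in mm, angles in rad, forces in N, time in s.
With the tool pointing down it reaches from about 425 to 950 mm from the base axis. Payload 3.5 kg.
Tool frame: the origin (TCP) lies between the finger pads; the fingertips stand 14 mm ahead of it and the grasp point (between the pads) lies 5 mm behind it; z points along the fingers, y is the direction in which the jaws open and shut (so a half turn about z gives the same grasp; the last joint's range is limited). The gripper opens to 85 mm and grips with 20 to 120 N. Pads are 22 mm wide; open, the fingers measure 114 mm over their backs; the gripper's body (76 mm by 85 mm) begins 54 mm behind the grasp point. The pads swing forward as they close: fully open they stand 13 mm farther back than shut.
Start: joints at [1.092, 0.286, 1.577, -0, 1.279, -0.15], TCP at [217.926, 638.838, 245.325] pointing down, gripper open.
Joint ranges: [-2.77, 2.77], [-0.9, 2.22], [0.21, 2.48], [-1.53, 4.67], [0.24, 2.81], [-2.84, 2.84]. Speed limits (rad/s): [2.79, 2.79, 3.14, 3.14, 3.14, 3.14].

INTERFACE

Orientations are given as a 3x3 rotation matrix whose columns are the frame's x, y, z axes.
In Python, from cell import r gives the robot as it stands.
- The arm moves only by the shell command python3 -m creep 'ROWS' [FORCE]. ROWS is JSON, a list of rows, each a list of 3 entries, a list of its own where there are three numbers: the turn, a rotation vector about the tool's x, y, z in degrees, then the shift along the tool's x, y, z in mm, then the closure in counts, from 0 (fully open) to 255 (shut). A call has 1 to 20 rows; each row is the pose to reach, as a shift and turn from the pose commanded when the call began, along the tool's axes at that moment; what a row does not reach only later rows make up. A row lasts 1/8 s, in which the tool goes at most 62.5 mm and 10.7 degrees, less where a joint would pass 70% of its speed; a pose out of reach is approached as far as the arm can. A call with a gripper value outside its range is refused whole. The fingers move at their own pace and stop on an object; FORCE is the grip in N (left out, the last holds). Time passes only in rows, so rows that repeat a pose let the fingers close. It gives the time, the measured TCP pose, the force and the opening at its end, in the units of the state.
- r.observe(): the state, without advancing time (a new reading comes with each control period).
- r.snapshot(name): name is "scene" or "top"; returns the picture (420x560x3 uint8, red, green, blue); there is no depth.
- r.camera_params(name): a dict with "fov_y" (degrees; the focal length in pixels is half the picture's height over the tangent of half this angle, whatever the lens; pixels are square), "cx", "cy" (the principal point, pixels), "rvec" (rotation vector, rad) and "tvec" (3), from world to camera coordinates, as OpenCV has them. Camera axes: x right, y down, z forward; pixel columns grow to the right and rows downward; lengths in mm; the calibration is good to about 2 mm. A picture is of the moment at which its call begins. camera_params takes no time and is no camera call.
- r.sign_off(): hands the job in, once; it reports no verdict.
The state is a dict: "clock": time; "qpos": joint angles; "joint_velocities": joint speeds; "tau": joint torques, N m; "tool_pos": TCP position; "orientation": TCP orientation; "ft_force": force on the tool from outside, world axes, zero at the start; "ft_torque": the same for the moment, N m; "width": finger opening in mm.
Only numpy, scipy, OpenCV 4.12 (cv2) and the standard library are available. Lean on these libraries where they do the work, as an engineer would, in place of code of your own. Each camera call takes 0.05 s, during which the arm holds its last target.

TASK

The seed grinder has just been washed and needs a short dry run on pulse. Take its clear lid (the one with two side lugs and a bar grip) from the drying pan, lower it fully home into the grinder's collar, turn it clockwise against its spring to the pulse mark, halfway to the lock and well before it clicks, and finish still gripping it and holding it there, because it springs back if let go. The lid is brittle, so pinch it and press it only gently, and leave the things around it (jar cover, pastry brush, shaker) where they are.

Things in the scene. Friction and masses are not known exactly. Their poses are not given: they have to be found in the camera images.
- lid: the grinder's lid, 0.12 kg: a clear round plug 79 mm across, 26 mm tall, with a bar grip on top and two round lugs (10 mm diameter, 3 to 11 mm above the underside) on its side at +x and -x, in line with the bar, 94 mm over both. Origin: centre of the underside, z up. Either lug fits either notch. Brittle: over 60 N of squeeze per finger, or of push on the grinder, is rough.
- lid_grip (a point): middle of the lid's grey bar grip, 40 mm above the lid's underside, on its axis; axes as the lid's. The bar is 60 mm long (along x), 12 mm wide (along y) and 28 mm high, from 26 to 54 mm above the underside. The lid starts the right way up in the drying pan.
- grinder: seed grinder, fixed, 132 mm across, 175 mm high: grey motor housing, open steel bowl, aluminium collar with a sprung black ring inside, on which the lid rests. Origin: centre of its foot; z up; x runs through the collar's two notches.
- mouth (a point): centre of the collar's top, on the lid's turning axis, 175 mm up; axes as the grinder's. Bore 83 mm; two notches in its 5 mm lip at +x and -x, 16 mm wide, open to 50 mm from the axis, pass the lugs when the bar lies along x (within 0.06 rad). Home: the lid's underside on the black ring 18 mm below this point. It then turns clockwise seen from above, lugs under the lip; a stop blocks the other way.
- pulse_mark (a point): short raised black bar on top of the collar, 49 mm from the axis and 0.62 rad clockwise (seen from above) from the notch at +x; a second one lies opposite. The bar grip points at them in the pulse position. A small round steel stud 1.24 rad clockwise from each notch marks the lock.
- pulse_ring (a joint): turn in rad of the sprung ring that the lugs push: 0 at rest, growing clockwise seen from above. It lags the lid by about 0.07 (lid turned 0.62 from the notches: ring 0.55, the pulse mark). Its spring gives 0.06 N m at 0, 0.13 N m at the mark, and returns it when let go. From about 0.9 a lug runs into the spring catch, which clicks over at about 1.1: lock.
- pan: aluminium drying pan, fixed, 240 mm (its x) by 330 mm, rim 18 mm high, floor 3 mm thick. Origin: centre of its underside. Holds the lid, the jar cover and the brush.
- jar_cover: bystander in the pan, not the grinder's lid: steel disc 88 mm across with a round knob, no lugs, 36 mm high. Origin: underside.
- brush: bystander: flat pastry brush, 190 mm long, lying in the pan along its +x edge. Origin: underside.
- shaker: bystander beside the grinder: steel shaker, 68 mm across, 107 mm high. Origin: underside.
Mind the look-alikes: they are no part of the job. What is shaped like the lid but orange or red is not meant.

How it is judged:
By the outcome, as a careful person would: the job done as asked, in the order asked, and still so for the second after the job is handed in, while the arm keeps its last pose, push and grip.
It also fails if it takes over 48 s, if anything falls off the work surface, if the arm or the gripper's body presses on something with over 40 N, if the wrist force passes 120 N, or if a joint passes its speed limit or range.

## Working session

There is one attempt and no reset: what is moved stays moved. The work goes in short steps, Python scripts to look and compute and a shell command to move; the robot and the scene stay as the last step left them, time stands still between calls to the robot, and variables do not carry over. Pictures are saved under pics/ and viewed, and the job is handed in when it is done.

```bash
mkdir -p pics; ls
python3 - <<'E'
from cell import r
import cv2
for n in("scene","top"):
    im=r.snapshot(n); cv2.imwrite(f"pics/{n}0.png",im[:,:,::-1]); print(n,r.camera_params(n))
o=r.observe(); print(o)
E
```

```text
pics
scene {'fov_y': 44.64518777673448, 'cx': 276.00080899484277, 'cy': 208.30456978548094, 'rvec': array([ 1.24080864,  2.18582594, -1.04403691]), 'tvec': array([ 221.35404966, -150.70842153, 1580.65768076])}
top {'fov_y': 53.110969893520576, 'cx': 283.35756900722413, 'cy': 211.59556637891492, 'rvec': array([ 2.22604963, -2.16402874,  0.0908328 ]), 'tvec': array([ -17.90074446,  448.19959579, 1180.67449967])}
{'clock': 0.1, 'qpos': array([ 1.09199377e+00,  2.87147487e-01,  1.57802952e+00, -3.10005580e-05,
        1.27860084e+00, -1.50019169e-01]), 'joint_velocities': array([ 0.00068722, -0.00127679, -0.00178274,  0.00040594, -0.00273083,
        0.00202354]), 'tau': array([ 8.76234444e-04, -4.07291365e+01, -2.93702173e+01, -1.67611092e-04,
        3.43422551e-03,  2.31165247e-07]), 'tool_pos': array([217.67997814, 638.34080016, 244.0390988 ]), 'orientation': array([[-9.46438626e-01,  3.22882278e-01, -9.80406901e-04],
       [ 3.22883630e-01,  9.46436658e-01, -1.95313946e-03],
       [ 2.97258913e-04, -2.16508396e-03, -9.99997612e-01]]), 'ft_force': array([0.87280556, 0.1208131 , 0.13264134]), 'ft_torque': array([-0.00414732,  0.00764026,  0.02157524]), 'width': 85.28907399002358}
```

View pics/scene0.png

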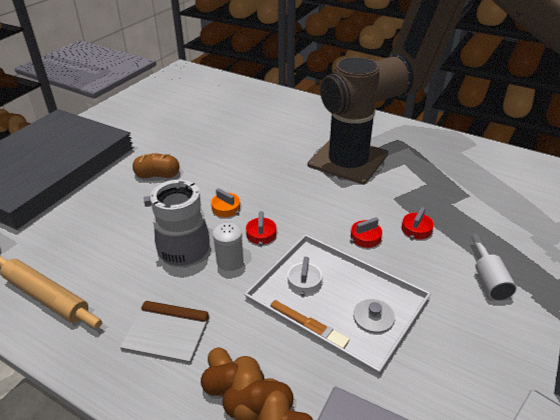

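View pics/top0.png

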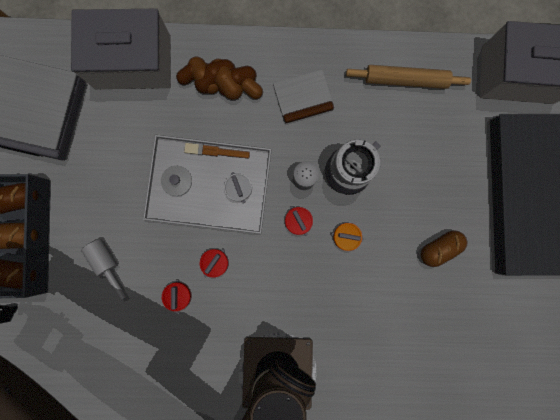

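The clear lid looks to be at top (238,187) / scene (305,277). Candidates that could be taken for it:
- red: top (298,220), (214,262), (176,296)
- orange: top (347,236)
- jar cover: top (176,181)

Next I'll check close crops.

Run:
```python
import cv2,numpy as np
t=cv2.imread("pics/top0.png"); s=cv2.imread("pics/scene0.png")
c=lambda im,x,y,w,h:cv2.resize(im[y:y+h,x:x+w],(400,300),interpolation=cv2.INTER_CUBIC)
out=np.vstack([np.hstack([c(t,205,160,64,48),c(t,315,130,80,60)]),np.hstack([c(s,265,245,80,60),c(s,135,170,96,72)])])
cv2.imwrite("pics/crop1.png",out)
```

```text
(no output)
```

View pics/crop1.png

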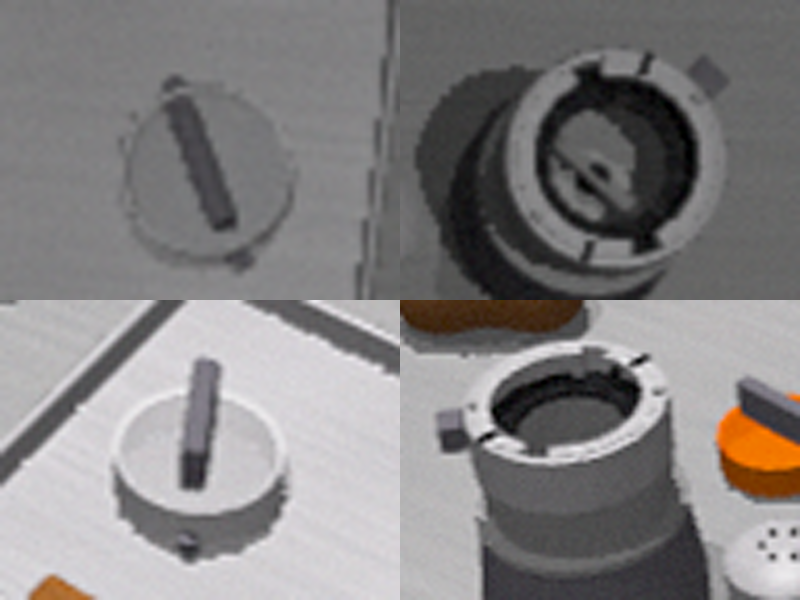

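The crop confirms the lid: clear disc, grey bar, and two lugs in line with it (lug crop pixels (173,85) and (240,262)). The grinder crop shows two notches, with the black marks clockwise of them. Now I'll measure.

```bash
cat > h.py <<'E'
import numpy as np,cv2
from cell import r
def cam(n):
    p=r.camera_params(n);f=210/np.tan(np.radians(p['fov_y'])/2)
    K=np.array([[f,0,p['cx']],[0,f,p['cy']],[0,0,1]]);return K,np.array(p['rvec'],float),np.array(p['tvec'],float)
def ray(n,uv):
    K,rv,t=cam(n);R=cv2.Rodrigues(rv)[0]
    return -R.T@t,R.T@np.linalg.inv(K)@np.array([*uv,1.])
def plane(n,uv,z):
    c,d=ray(n,uv);return c+d*(z-c[2])/d[2]
def proj(n,P):
    K,rv,t=cam(n);return cv2.projectPoints(np.array(P,float).reshape(-1,1,3),rv,t,K,None)[0].reshape(-1,2)
E
python3 - <<'E'
from h import *
L=lambda u,v:(205+(u+.5)/6.25-.5,160+(v+.5)/6.25-.5)
G=lambda u,v:(315+(u+.5)/5-.5,130+(v+.5)/5-.5)
SL=lambda u,v:(265+(u+.5)/5-.5,245+(v+.5)/5-.5)
SG=lambda u,v:(135+(u+.5)*.24-.5,170+(v+.5)*.24-.5)
np.set_printoptions(precision=1,suppress=True)
def two(a,b,z,n):
    A=plane(n[0],a,z);B=plane(n[1],b,z);d=A-B;print(A,B,'mid',(A+B)/2,'len',np.linalg.norm(d),'ang',np.degrees(np.arctan2(d[1],d[0])))
two(L(180,95),L(225,225),57,("top",)*2)
two(L(173,85),L(240,262),10,("top",)*2)
two(SL(208,60),SL(193,155),57,("scene",)*2)
print('grinder')
two(G(190,75),G(248,240),175,("top",)*2)
two(G(246,62),G(188,250),175,("top",)*2)
two(SG(190,52),SG(138,147),175,("scene",)*2) #notches guess
two(SG(236,60),SG(87,136),175,("scene",)*2)
# masks: bar in both views
for n,box in(("top",(215,170,260,205)),("scene",(290,250,322,292))):
    im=cv2.imread(f"pics/{n}0.png");x0,y0,x1,y1=box;g=cv2.cvtColor(im[y0:y1,x0:x1],cv2.COLOR_BGR2GRAY)
    med=np.median(g);print(n,med)
    for th in(.7,.8):
        k,lab,st,ce=cv2.connectedComponentsWithStats((g<med*th).astype(np.uint8))
        for i in range(1,k):
            if st[i,4]>15:
                pts=np.argwhere(lab==i)[:,::-1].astype(np.float32)+[x0,y0]
                rr=cv2.minAreaRect(pts.astype(np.float32));print(th,st[i,4],ce[i]+[x0,y0],rr)
# collar circle: bright ring in top
E
```

```text
[543.4 135.9  57. ] [486.4 114.1  57. ] mid [514.9 125.   57. ] len 61.00429452780062 ang 20.923819455809106
[555.1 144.3  10. ] [474.4 110.8  10. ] mid [514.8 127.6  10. ] len 87.29559073572062 ang 22.54926544828355
[491.6 118.6  57. ] [547.1 141.2  57. ] mid [519.4 129.9  57. ] len 59.979628684898294 ang -157.9004407242097
grinder
[ 610.4 -171.1  175. ] [ 528.3 -201.3  175. ] mid [ 569.4 -186.2  175. ] len 87.5792456869485 ang 20.238103050784076
[ 617.9 -199.   175. ] [ 522.4 -171.5  175. ] mid [ 570.1 -185.3  175. ] len 99.4244748001859 ang -16.045683263067875
[ 531.1 -199.4  175. ] [ 611.9 -168.6  175. ] mid [ 571.5 -184.   175. ] len 86.54966437976628 ang -159.14666878619383
[ 523.9 -172.4  175. ] [ 618.6 -198.4  175. ] mid [ 571.2 -185.4  175. ] len 98.1878946887564 ang 164.6242282669301
top 126.0
0.7 111 [236.7 185.7] ((236.8424835205078, 185.74658203125), (22.823022842407227, 5.032769680023193), 69.44395446777344)
0.8 124 [236.5 184.7] ((236.2876739501953, 184.26710510253906), (25.983135223388672, 5.032769680023193), 69.44395446777344)
0.8 17 [241.9 200.8] ((241.09434509277344, 201.3302001953125), (2.8845713138580322, 7.692190647125244), 74.05460357666016)
scene 200.0
0.7 27 [292.1 252.1] ((291.75, 251.75), (3.5355336666107178, 8.485280990600586), 45.0)
0.7 141 [304.4 269.9] ((304.4899597167969, 269.57000732421875), (5.656854629516602, 25.597265243530273), 8.130102157592773)
0.7 182 [305.8 287.9] ((305.6544494628906, 286.3932800292969), (10.78403091430664, 31.450740814208984), 86.3086166381836)
0.8 27 [292.1 252.1] ((291.75, 251.75), (3.5355336666107178, 8.485280990600586), 45.0)
0.8 157 [304.6 269.6] ((304.6585388183594, 269.5731506347656), (6.51546049118042, 25.509687423706055), 6.34019136428833)
0.8 188 [305.9 287.8] ((305.5, 285.5), (11.0, 31.0), 90.0)
```

Run:
```python
from h import *
t=cv2.imread("pics/top0.png"); s=cv2.imread("pics/scene0.png")
c=lambda im,x,y:cv2.resize(im[y:y+40,x:x+40],(400,400),interpolation=cv2.INTER_NEAREST)
a=c(t,218,167);b=c(s,285,255)
b2=a.copy()
cv2.imwrite("pics/crop2.png",np.hstack([a,b]))
```

```text
(no output)
```

View pics/crop2.png

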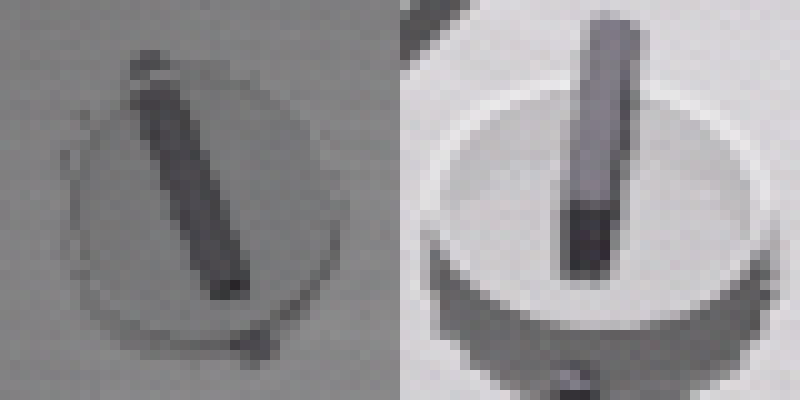

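Run:
```python
from h import *
np.set_printoptions(precision=1,suppress=True)
T=lambda u,v:(218+u/10-.5,167+v/10-.5)
S=lambda u,v:(285+(u-400)/10-.5,255+v/10-.5)
print(ray("top",(0,0))[0],ray("scene",(0,0))[0])
def two(a,b,z,n):
    A=plane(n,a,z);B=plane(n,b,z);d=A-B;print(A,B,'mid',(A+B)/2,'len',np.linalg.norm(d),'ang',np.degrees(np.arctan2(d[1],d[0])))
two(T(146,90),T(226,280),57,"top")
two(T(146,90),T(230,294),57,"top")
two(S(614,18),S(592,202),57,"scene")
# top-view disc ellipse upper rim z=29
print(plane("top",T(205,205),20),plane("scene",S(600,208),29))
# stereo of ends
def tri(a,b):
    (c1,d1),(c2,d2)=ray("top",a),ray("scene",b);A=np.stack([d1,-d2],1);k=np.linalg.lstsq(A,c2-c1,rcond=None)[0];P,Q=c1+k[0]*d1,c2+k[1]*d2;print((P+Q)/2,np.linalg.norm(P-Q))
tri(T(146,90),S(592,202));tri(T(226,280),S(614,18))
# pan corners for cross check; 
P=[[515+30*s*np.cos(.37),126+30*s*np.sin(.37),57] for s in(1,-1)]
print(proj("top",P),proj("scene",P))
```

```text
[ 368.7   12.9 1207.9] [1242.5  496.5  883.1]
[541.3 139.4  57. ] [489.4 115.6  57. ] mid [515.3 127.5  57. ] len 57.13415664383598 ang 24.634246885744716
[541.3 139.4  57. ] [485.5 114.3  57. ] mid [513.4 126.9  57. ] len 61.1311430589355 ang 24.185621526552143
[491.1 117.5  57. ] [544.2 140.8  57. ] mid [517.6 129.2  57. ] len 58.017217677722435 ang -156.35296212281358
[514.5 125.5  20. ] [521.3 131.2  29. ]
[541.8 139.6  54.1] 0.13348185376505287
[489.4 116.2  54.9] 0.927928026008266
[[233.  174.9]
 [240.2 195.3]] [[302.4 273.7]
 [305.8 254.9]]
```

```bash
cat >> h.py <<'E'
def delta(target,yaw,verbose=True):
    "shift in tool axes (mm) and z turn (deg) to bring measured TCP to target with tool x at yaw deg, pointing down"
    from scipy.spatial.transform import Rotation as Ro
    o=r.observe();R=np.array(o['orientation']);y=np.radians(yaw)
    G=np.array([[np.cos(y),np.sin(y),0],[np.sin(y),-np.cos(y),0],[0,0,-1]])
    s=R.T@(np.array(target)-o['tool_pos']);rv=Ro.from_matrix(R.T@G).as_rotvec(degrees=True)
    print('clock',round(o['clock'],2),'pos',np.round(o['tool_pos'],1),'yaw',round(np.degrees(np.arctan2(R[1,0],R[0,0])),2),'tilt',np.round(R[:2,2],4),'w',round(o['width'],1),'F',np.round(o['ft_force'],1),'T',np.round(o['ft_torque'],2))
    print('turn',np.round(rv,2),'shift',np.round(s,1))
E
python3 -c "
from h import *
delta((516,128,150),203.7)"
```

```text
clock 0.1 pos [217.7 638.3 244. ] yaw 161.16 tilt [-0.001 -0.002] w 85.3 F [0.9 0.1 0.1] T [-0.    0.01  0.02]
turn [ -0.11  -0.06 -42.54] shift [-447.2 -386.5   94.7]
```

```bash
python3 -m creep '[[[0,0,-2],[-20,-17,0],0],[[0,0,-5],[-45,-39,0],0],[[0,0,-8],[-75,-65,0],0],[[0,0,-11],[-105,-91,0],0],[[0,0,-14],[-135,-117,0],0],[[0,0,-17],[-165,-143,0],0],[[0,0,-20],[-195,-169,0],0],[[0,0,-23],[-225,-195,0],0],[[0,0,-26],[-255,-221,0],0],[[0,0,-29],[-285,-247,0],0],[[0,0,-32],[-315,-273,0],0],[[0,0,-35],[-345,-299,5],0],[[0,0,-38],[-375,-325,15],0],[[0,0,-40],[-405,-350,35],0],[[0,0,-42],[-430,-372,55],0],[[0,0,-42.5],[-447,-386,75],0],[[0,0,-42.5],[-447,-386,90],0],[[0,0,-42.5],[-447,-386,93],0],[[0,0,-42.5],[-447,-386,93],0]]' 40; python3 -c "
from h import *
for n in('scene','top'): cv2.imwrite(f'pics/{n}1.png',r.snapshot(n)[:,:,::-1])
delta((516,128,46),203.7)
t=cv2.imread('pics/top1.png')[130:250,150:310];s=cv2.imread('pics/scene1.png')[200:320,220:380]
cv2.imwrite('pics/v1.png',np.hstack([cv2.resize(t,(400,300)),cv2.resize(s,(400,300))]))"
```

```text
clock: 2.48
tool_pos: [516.0, 129.9, 152.4]
orientation: [[-0.916, -0.402, -0.0], [-0.402, 0.916, 0.0], [0.0, 0.0, -1.0]]
ft_force: [0.4, -0.3, 0.1]
width: 85.4
clock 2.58 pos [516.6 129.9 153.3] yaw -156.27 tilt [0.0016 0.0002] w 85.3 F [ 0.3  0.3 -0.1] T [-0.07 -0.03 -0.02]
turn [-0.03  0.09  0.03] shift [  1.5  -1.5 107.3]
```

View pics/v1.png

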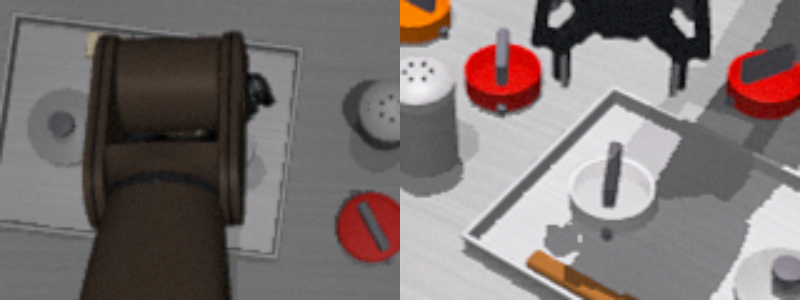

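```bash
python3 -m creep '[[[0,0,0],[1,-1,15],0],[[0,0,0],[1.5,-1.5,35],0],[[0,0,0],[1.5,-1.5,55],0],[[0,0,0],[1.5,-1.5,70],0],[[0,0,0],[1.5,-1.5,80],0],[[0,0,0],[1.5,-1.5,80],0]]'; python3 -c "
from h import *
for n in('scene',): cv2.imwrite(f'pics/{n}2.png',r.snapshot(n)[:,:,::-1])
delta((516,128,46),203.7)
s=cv2.imread('pics/scene2.png')[210:300,240:360]
cv2.imwrite('pics/v2.png',cv2.resize(s,(800,600),interpolation=cv2.INTER_CUBIC))"
```

```text
clock: 3.32
tool_pos: [515.1, 127.2, 71.5]
orientation: [[-0.916, -0.401, -0.002], [-0.401, 0.916, -0.0], [0.001, 0.001, -1.0]]
ft_force: [-0.3, -0.2, 0.9]
width: 85.4
clock 3.38 pos [515.6 127.2  72.3] yaw -156.34 tilt [-0.0002 -0.    ] w 85.3 F [0.3 0.1 0.7] T [-0.03 -0.06  0.02]
turn [ 0.   -0.01 -0.04] shift [-0.7  0.6 26.3]
```

View pics/v2.png

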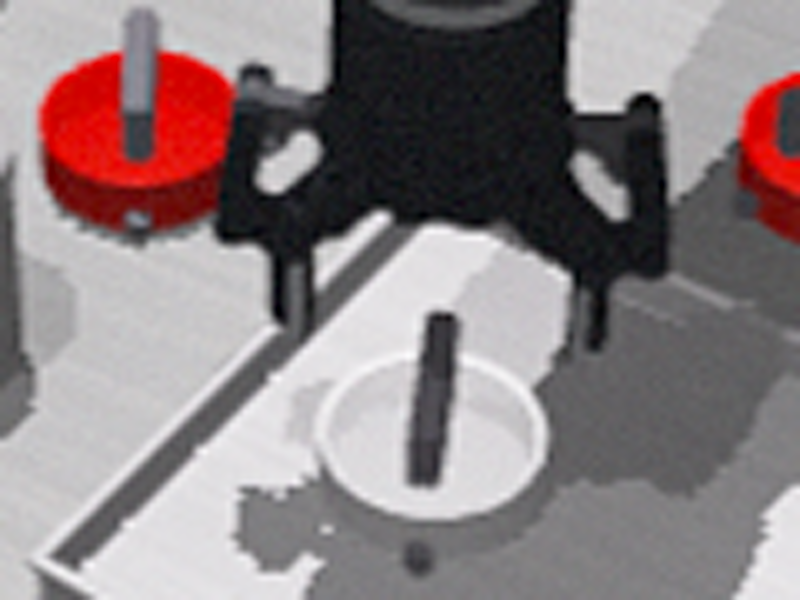

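The jaws straddle the bar (crop centre (432,400)) and are aligned with it. I'll descend and close gently.

```bash
python3 -m creep '[[[0,0,0],[0,0.5,10],0],[[0,0,0],[0,0.5,20],0],[[0,0,0],[0,0.5,26],60],[[0,0,0],[0,0.5,26],120],[[0,0,0],[0,0.5,26],170],[[0,0,0],[0,0.5,26],200],[[0,0,0],[0,0.5,26],225],[[0,0,0],[0,0.5,26],255],[[0,0,0],[0,0.5,26],255],[[0,0,0],[0,0.5,26],255],[[0,0,0],[0,0.5,26],255]]' 40; python3 -c "
from h import *
for n in('scene',): cv2.imwrite(f'pics/{n}3.png',r.snapshot(n)[:,:,::-1])
delta((516,128,46),203.7)
s=cv2.imread('pics/scene3.png')[210:300,240:360]
cv2.imwrite('pics/v3.png',cv2.resize(s,(800,600),interpolation=cv2.INTER_CUBIC))"
```

```text
clock: 4.75
tool_pos: [515.8, 127.7, 46.8]
orientation: [[-0.916, -0.401, 0.001], [-0.401, 0.916, -0.0], [-0.001, -0.0, -1.0]]
ft_force: [-0.7, -1.0, 4.3]
width: 11.1
clock 4.8 pos [515.8 127.7  46.8] yaw -156.34 tilt [0.0009 0.    ] w 11.2 F [ 0.4 -0.4  4.6] T [-0.05  0.07 -0.  ]
turn [-0.02  0.05 -0.04] shift [-0.3  0.2  0.8]
```

View pics/v3.png

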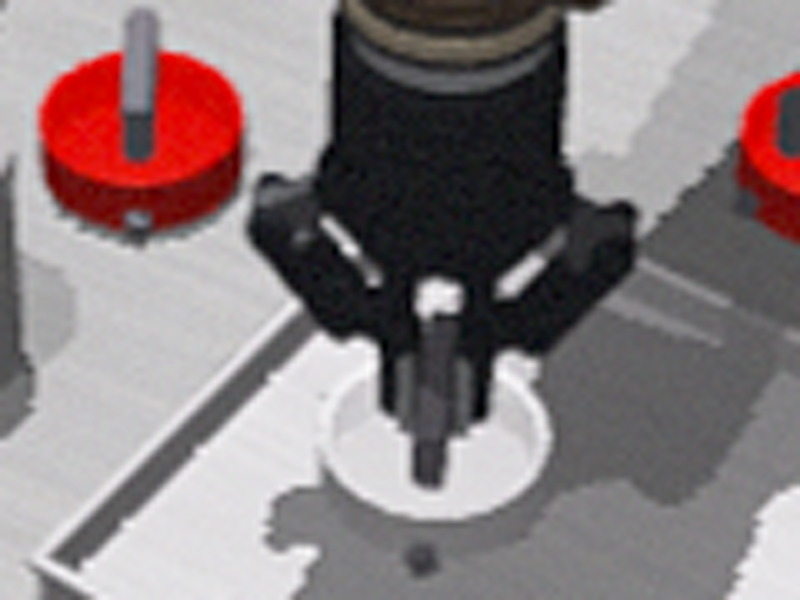

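Gripped: width 11.2 mm against the 12 mm bar, with TCP 43.8 mm above the underside. Next I'll lift and check.

```bash
python3 -m creep '[[[0,0,0],[0,0,-5],255],[[0,0,0],[0,0,-15],255],[[0,0,0],[0,0,-30],255],[[0,0,0],[0,0,-50],255],[[0,0,0],[0,0,-75],255],[[0,0,0],[0,0,-100],255],[[0,0,0],[0,0,-125],255],[[0,0,0],[0,0,-150],255],[[0,0,0],[0,0,-175],255],[[0,0,0],[0,0,-195],255],[[0,0,0],[0,0,-208],255],[[0,0,0],[0,0,-214],255],[[0,0,0],[0,0,-214],255],[[0,0,0],[0,0,-214],255]]'; python3 -c "
from h import *
for n in('scene',): cv2.imwrite(f'pics/{n}4.png',r.snapshot(n)[:,:,::-1])
delta((570.5,-185.3,260),200)
s=cv2.imread('pics/scene4.png')[130:280,220:420]
cv2.imwrite('pics/v4.png',cv2.resize(s,(800,600),interpolation=cv2.INTER_CUBIC))"
```

```text
clock: 6.55
tool_pos: [514.8, 127.6, 259.3]
orientation: [[-0.916, -0.401, -0.002], [-0.401, 0.916, -0.0], [0.002, 0.001, -1.0]]
ft_force: [0.9, 0.4, -2.3]
width: 11.1
clock 6.6 pos [514.9 127.6 259.2] yaw -156.34 tilt [-0.002  -0.0001] w 11.4 F [ 0.   0.1 -1. ] T [ 0.01  0.02 -0.02]
turn [ 0.04 -0.11  3.66] shift [  74.6 -309.    -0.9]
```

View pics/v4.png

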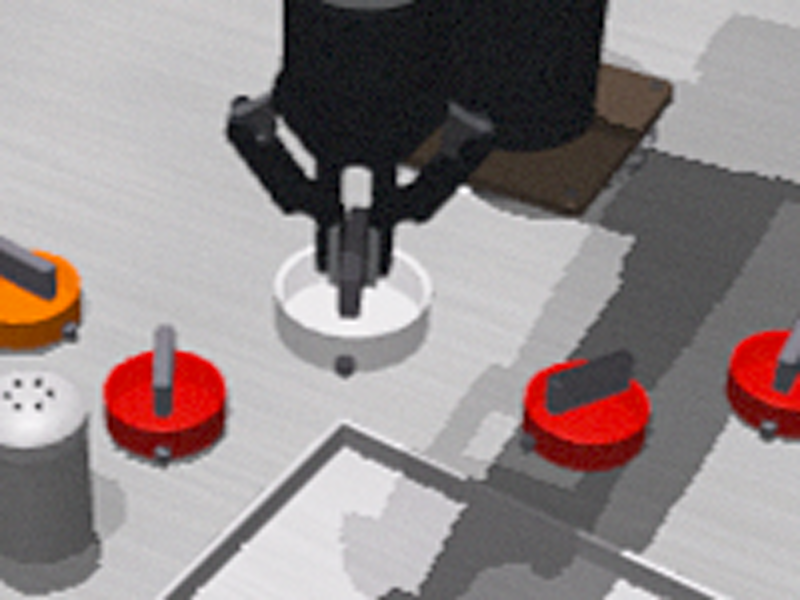

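```bash
python3 -m creep '[[[0,0,0.5],[5,-15,0],255],[[0,0,1],[10,-40,0],255],[[0,0,1.5],[18,-70,0],255],[[0,0,2],[25,-100,0],255],[[0,0,2.5],[32,-130,0],255],[[0,0,3],[40,-160,0],255],[[0,0,3.6],[47,-190,0],255],[[0,0,3.6],[54,-220,0],255],[[0,0,3.6],[61,-250,0],255],[[0,0,3.6],[67,-275,0],255],[[0,0,3.6],[72,-295,0],255],[[0,0,3.6],[74.5,-306,-1],255],[[0,0,3.6],[74.5,-309,-1],255],[[0,0,3.6],[74.5,-309,-1],255],[[0,0,3.6],[74.5,-309,-1],255]]'; python3 -c "
from h import *
for n in('scene','top'): cv2.imwrite(f'pics/{n}5.png',r.snapshot(n)[:,:,::-1])
delta((570.5,-185.3,260),200)
s=cv2.imread('pics/scene5.png')[125:245,110:270]
t=cv2.imread('pics/top5.png')[110:230,280:440]
cv2.imwrite('pics/v5.png',np.hstack([cv2.resize(x,(400,300),interpolation=cv2.INTER_CUBIC) for x in(t,s)]))"
```

```text
clock: 8.48
tool_pos: [571.1, -184.5, 261.3]
orientation: [[-0.939, -0.344, -0.0], [-0.344, 0.939, 0.0], [0.0, 0.0, -1.0]]
ft_force: [0.4, -0.4, -1.1]
width: 11.0
clock 8.57 pos [ 571.2 -184.6  261.4] yaw -159.89 tilt [0.     0.0001] w 11.2 F [-0.6 -0.1 -1.8] T [0.   0.01 0.05]
turn [0.   0.   0.11] shift [ 0.9 -0.4  1.4]
```

View pics/v5.png

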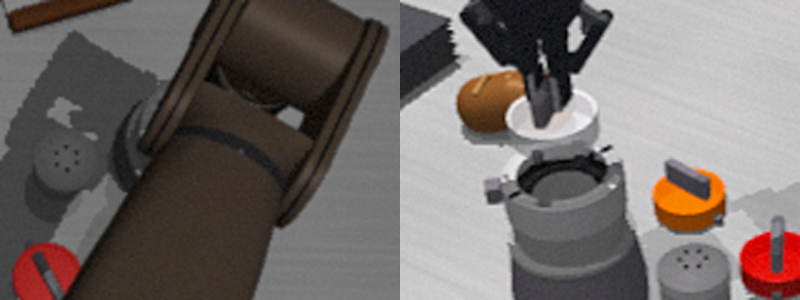

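```bash
python3 -c "
from h import *
s=cv2.imread('pics/scene5.png')[150:210,140:220]
cv2.imwrite('pics/v5b.png',cv2.resize(s,(800,600),interpolation=cv2.INTER_NEAREST))"
```

```text
(no output)
```

View pics/v5b.png

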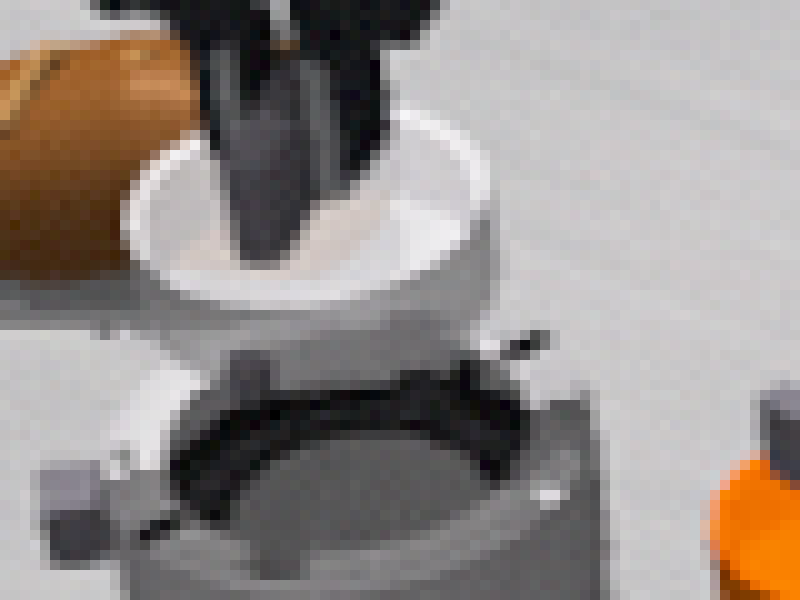

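```bash
python3 -c "
from h import *
np.set_printoptions(precision=1,suppress=True)
P=lambda u,v:(140+u/10-.5,150+v/10-.5)
print('rim ctr',plane('scene',P(308,204),243.6))
o=np.array([571.2,-184.6])
lug=plane('scene',P(250,373),224.6);print('lug',lug,'axis',lug[:2]-46*np.array([np.cos(np.radians(20.1)),np.sin(np.radians(20.1))]))
th=np.radians(np.arange(0,360,1));
for z in(243.6,):
  q=proj('scene',np.stack([o[0]+39.5*np.cos(th),o[1]+39.5*np.sin(th),0*th+z],1));q=(q-[140,150]+.5)*10
  print('expected rim extents L R T B',q[:,0].min(),q[:,0].max(),q[:,1].min(),q[:,1].max(),'ctr',(q.min(0)+q.max(0))/2)
print('bar near end top', (proj('scene',[[o[0]+30*np.cos(.351),o[1]+30*np.sin(.351),217.6+54],[o[0]+30*np.cos(.351),o[1]+30*np.sin(.351),217.6+26]])-[140,150]+.5)*10)
# collar marks
a=plane('scene',P(525,343),176);b=plane('scene',P(163,525),176);print('marks',a,b,(a+b)/2)
n=plane('scene',P(280,560),175);print('near notch',n)
"
```

```text
rim ctr [ 575.7 -179.6  243.6]
lug [ 611.5 -169.   224.6] axis [ 568.3 -184.8]
expected rim extents L R T B 121.09227363258185 485.25470077885416 87.30360318816508 292.82903812274327 ctr [303.2 190.1]
bar near end top [[236.5 157.8]
 [255.5 265.6]]
marks [ 523.3 -170.5  176. ] [ 618.4 -197.5  176. ] [ 570.9 -184.   176. ]
near notch [ 613.8 -167.7  175. ]
```

```bash
python3 -c "
from h import *
np.set_printoptions(precision=1,suppress=True)
s=cv2.imread('pics/scene4.png')[170:230,275:355]
s=cv2.resize(s,(800,600),interpolation=cv2.INTER_NEAREST)
o=np.array([514.9,127.6]);y=np.radians(23.66);e=np.array([np.cos(y),np.sin(y)]);f=np.array([-e[1],e[0]]);z0=259.2-43.8
def pr(x,yy,z):
  p=o+x*e+yy*f;return ((proj('scene',[[p[0],p[1],z0+z]])-[275,170]+.5)*10)[0]
th=np.radians(np.arange(0,360,1))
q=np.array([pr(39.5*np.cos(t),39.5*np.sin(t),26) for t in th]);print('rim',q.min(0),q.max(0))
q=np.array([pr(39.5*np.cos(t),39.5*np.sin(t),0) for t in th]);print('bottom rim',q.min(0),q.max(0))
q=np.array([pr(42+5*np.cos(t),5*np.sin(t),z) for t in th for z in(3,11)]);print('lug',q.min(0),q.max(0))
print('bar near corners',[pr(30,d,z) for d in(-6,6) for z in(26,54)])
cv2.imwrite('pics/v4b.png',s)"
```

```text
rim [133.7 188. ] [524.5 429.7]
bottom rim [132.7 286.2] [517.4 529.9]
lug [282.8 478.8] [334.4 542.2]
bar near corners [array([286.2, 396.1]), array([290. , 284.7]), array([346.7, 400.7]), array([351.6, 289.3])]
```

View pics/v4b.png

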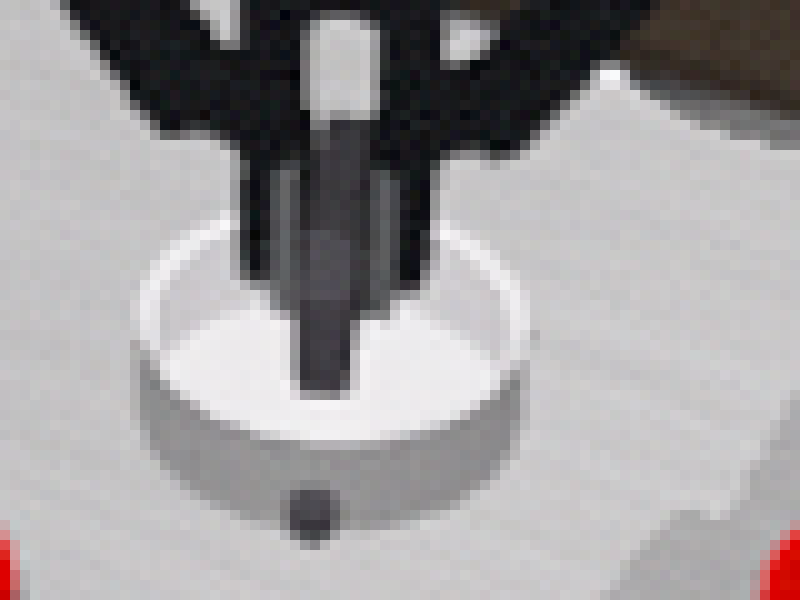

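```bash
python3 -c "
from h import *
delta((569.9,-185.9,224),200)"; python3 -m creep '[[[0,0,0],[1,0,10],255],[[0,0,0],[1.7,-0.8,20],255],[[0,0,0],[1.7,-0.8,30],255],[[0,0,0],[1.7,-0.8,37],255],[[0,0,0],[1.7,-0.8,37],255],[[0,0,0],[1.7,-0.8,37],255]]'; python3 -c "
from h import *
for n in('scene',): cv2.imwrite(f'pics/{n}6.png',r.snapshot(n)[:,:,::-1])
delta((569.9,-185.9,201),200)
s=cv2.imread('pics/scene6.png')[150:210,140:220]
cv2.imwrite('pics/v6.png',cv2.resize(s,(800,600),interpolation=cv2.INTER_NEAREST))"
```

```text
clock 8.57 pos [ 571.2 -184.6  261.4] yaw -159.89 tilt [0.     0.0001] w 11.2 F [-0.6 -0.1 -1.8] T [0.   0.01 0.05]
turn [0.   0.   0.11] shift [ 1.6 -0.8 37.4]
clock: 9.32
tool_pos: [570.0, -186.7, 224.6]
orientation: [[-0.939, -0.343, 0.001], [-0.343, 0.939, -0.0], [-0.0, -0.0, -1.0]]
ft_force: [0.5, -0.2, -1.7]
width: 11.6
clock 9.38 pos [ 570.1 -186.7  224.8] yaw -159.94 tilt [ 0.0008 -0.0004] w 11.0 F [-0.3 -0.2 -0.9] T [ 0.01 -0.03 -0.02]
turn [-0.04  0.04  0.06] shift [-0.1  0.9 23.8]
```

View pics/v6.png

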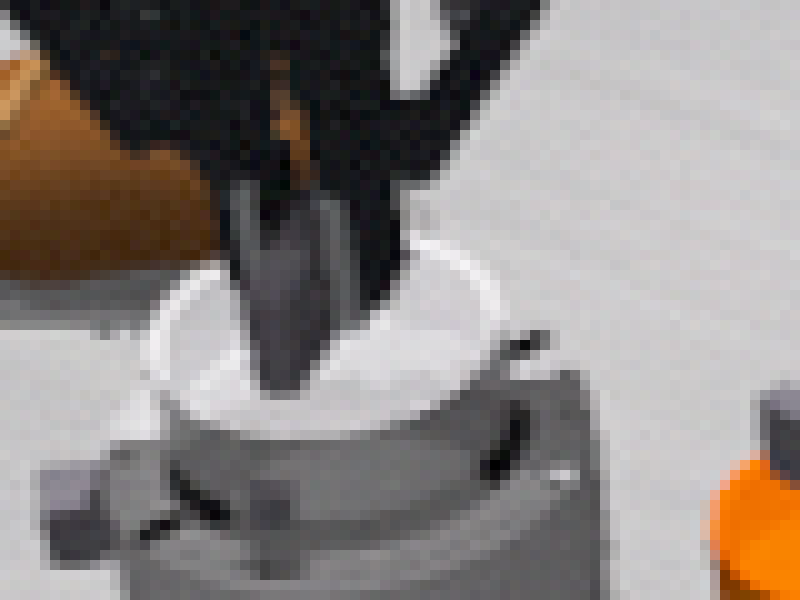

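```bash
python3 -c "
from h import *
np.set_printoptions(precision=1,suppress=True)
th=np.radians(np.arange(0,360,1))
def ext(o,rad,z,l):
  q=(proj('scene',np.stack([o[0]+rad*np.cos(th),o[1]+rad*np.sin(th),0*th+z],1))-[140,150]+.5)*10;print(l,q.min(0),q.max(0))
ext((570.6,-185.6),41.5,175,'bore');ext((570.6,-185.6),56,175,'collar?')
o=(570.9,-186.4)
ext(o,39.5,207,'lid top');ext(o,39.5,181,'lid bottom')
print((proj('scene',[[570.6+49*np.cos(a),-185.6+49*np.sin(a),176] for a in np.radians([20-35.5,200-35.5])])-[140,150]+.5)*10)
print('lug/notch',(proj('scene',[[o[0]+46*np.cos(.35),o[1]+46*np.sin(.35),188],[570.6+47*np.cos(.35),-185.6+47*np.sin(.35),175]])-[140,150]+.5)*10)
"
```

```text
bore [159.1 325. ] [527.  546.3]
collar? [ 94.2 288.8] [590.7 587.6]
lid top [142.2 217.5] [498.6 425.8]
lid bottom [160.4 308.9] [511.6 519.1]
[[160.5 521.9]
 [518.  340.4]]
lug/notch [[260.6 510.4]
 [271.1 559.6]]
```

Lug (270,500) sits over the notch (280,560). The marks, lid rim, lug and notch all show the same roughly 0.5–1 px calibration bias, so they are aligned relative to each other. I'll lower in short steps and watch the force.

```bash
python3 -m creep '[[[0,0,0],[0,0.5,2],255],[[0,0,0],[0,0.5,4],255],[[0,0,0],[0,0.5,6],255],[[0,0,0],[0,0.5,8],255],[[0,0,0],[0,0.5,8],255]]';  python3 -c "
from h import *
delta((569.9,-185.9,201),200)"
```

```text
clock: 10.0
tool_pos: [569.5, -186.1, 216.0]
orientation: [[-0.939, -0.343, -0.0], [-0.343, 0.939, 0.0], [0.0, 0.0, -1.0]]
ft_force: [-0.2, 0.4, -1.8]
width: 11.1
clock 10.0 pos [ 569.5 -186.1  216. ] yaw -159.94 tilt [-0.0004  0.0002] w 11.1 F [-0.2  0.4 -1.8] T [-0.04  0.    0.  ]
turn [ 0.02 -0.02  0.06] shift [-0.4  0.  15. ]
```

```bash
python3 -m creep '[[[0,0,0],[0,0,1],255],[[0,0,0],[0,0,2],255],[[0,0,0],[0,0,3],255],[[0,0,0],[0,0,4],255],[[0,0,0],[0,0,4],255]]';  python3 -c "
from h import *
delta((569.9,-185.9,201),200)"
```

```text
clock: 10.62
tool_pos: [569.6, -186.1, 212.2]
orientation: [[-0.939, -0.343, -0.0], [-0.343, 0.939, 0.0], [0.0, 0.0, -1.0]]
ft_force: [0.2, 0.2, -1.4]
width: 11.4
clock 10.62 pos [ 569.6 -186.1  212.2] yaw -159.93 tilt [-0.0002  0.0001] w 11.4 F [ 0.2  0.2 -1.4] T [0.07 0.02 0.02]
turn [ 0.01 -0.01  0.07] shift [-0.4  0.1 11.2]
```

```bash
python3 -m creep '[[[0,0,0],[0,0,1],255],[[0,0,0],[0,0,2],255],[[0,0,0],[0,0,3],255],[[0,0,0],[0,0,4],255],[[0,0,0],[0,0,5],255],[[0,0,0],[0,0,6],255],[[0,0,0],[0,0,7],255],[[0,0,0],[0,0,7],255]]';  python3 -c "
from h import *
delta((569.9,-185.9,201),200)"
```

```text
clock: 11.62
tool_pos: [569.6, -186.1, 205.2]
orientation: [[-0.939, -0.343, -0.0], [-0.343, 0.939, 0.0], [0.0, 0.0, -1.0]]
ft_force: [0.2, -0.0, -1.7]
width: 11.0
clock 11.62 pos [ 569.6 -186.1  205.2] yaw -159.94 tilt [-0.0002  0.0001] w 11.0 F [ 0.2 -0.  -1.7] T [-0.03 -0.02 -0.04]
turn [ 0.01 -0.01  0.06] shift [-0.4  0.1  4.2]
```

Still free. I'll go on in small steps until it contacts the black ring.

```bash
python3 -m creep '[[[0,0,0],[0,0,1],255],[[0,0,0],[0,0,2],255],[[0,0,0],[0,0,3],255],[[0,0,0],[0,0,3.5],255],[[0,0,0],[0,0,3.5],255]]';  python3 -c "
from h import *
delta((569.9,-185.9,201),200)"; python3 -m creep '[[[0,0,0],[0,0,0.5],255],[[0,0,0],[0,0,0.9],255],[[0,0,0],[0,0,0.9],255]]';  python3 -c "
from h import *
delta((569.9,-185.9,201),200)"
```

```text
clock: 12.25
tool_pos: [569.6, -186.1, 201.8]
orientation: [[-0.939, -0.343, -0.0], [-0.343, 0.939, 0.0], [0.0, 0.0, -1.0]]
ft_force: [0.0, 0.3, -1.9]
width: 11.2
clock 12.25 pos [ 569.6 -186.1  201.8] yaw -159.94 tilt [-0.0001  0.    ] w 11.2 F [ 0.   0.3 -1.9] T [-0.04  0.   -0.03]
turn [ 0.   -0.01  0.06] shift [-0.3  0.1  0.8]
clock: 12.62
tool_pos: [569.6, -186.1, 200.9]
orientation: [[-0.939, -0.343, -0.0], [-0.343, 0.939, 0.0], [0.0, 0.0, -1.0]]
ft_force: [0.1, 0.5, -1.5]
width: 11.4
clock 12.62 pos [ 569.6 -186.1  200.9] yaw -159.94 tilt [-0.  0.] w 11.4 F [ 0.1  0.5 -1.5] T [-0.01 -0.01 -0.01]
turn [ 0.   -0.    0.06] shift [-0.3  0.1 -0.1]
```

```bash
for i in 1; do python3 -m creep '[[[0,0,0],[0,0,0.3],255],[[0,0,0],[0,0,0.6],255],[[0,0,0],[0,0,0.6],255]]';python3 -m creep '[[[0,0,0],[0,0,0.3],255],[[0,0,0],[0,0,0.5],255],[[0,0,0],[0,0,0.5],255]]'; done
```

```text
clock: 13.0
tool_pos: [569.7, -186.2, 200.9]
orientation: [[-0.939, -0.343, 0.0], [-0.343, 0.939, -0.0], [-0.0, -0.0, -1.0]]
ft_force: [-1.4, -0.2, 2.1]
width: 11.4
clock: 13.38
tool_pos: [569.8, -186.2, 200.8]
orientation: [[-0.939, -0.343, 0.0], [-0.343, 0.939, -0.0], [-0.0, -0.0, -1.0]]
ft_force: [-2.4, 0.1, 5.4]
width: 11.1
```

Contact at TCP z 200.8, which puts the underside at 157.0 = 175−18, so it is home. The push is about 7 N. Now I'll turn clockwise (tool +z) halfway and check.

```bash
python3 -m creep '[[[0,0,1],[0,0,0.2],255],[[0,0,3],[0,0,0.2],255],[[0,0,5],[0,0,0.2],255],[[0,0,7],[0,0,0.2],255],[[0,0,9],[0,0,0.2],255],[[0,0,11],[0,0,0.2],255],[[0,0,13],[0,0,0.2],255],[[0,0,15],[0,0,0.2],255],[[0,0,15],[0,0,0.2],255]]'; python3 -c "
from h import *
for n in('scene',): cv2.imwrite(f'pics/{n}7.png',r.snapshot(n)[:,:,::-1])
delta((570,-186.2,200.8),164.5)
s=cv2.imread('pics/scene7.png')[150:210,140:220]
cv2.imwrite('pics/v7.png',cv2.resize(s,(800,600),interpolation=cv2.INTER_NEAREST))"
```

```text
clock: 14.5
tool_pos: [570.3, -186.3, 200.8]
orientation: [[-0.996, -0.088, 0.002], [-0.088, 0.996, -0.001], [-0.002, -0.001, -1.0]]
ft_force: [-1.2, 1.6, 4.7]
width: 10.8
clock 14.55 pos [ 570.3 -186.3  200.8] yaw -174.92 tilt [ 0.0019 -0.0008] w 11.5 F [-2.1  1.3  5.2] T [0.2  0.26 0.06]
turn [-0.04  0.11 20.58] shift [ 0.3  0.1 -0. ]
```

View pics/v7.png

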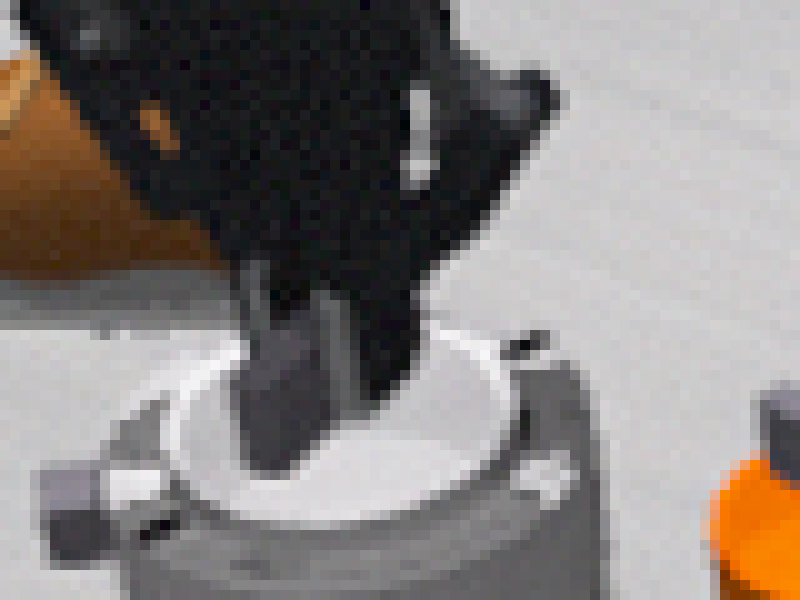

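The lid sits in the collar, level with its ring, and turns with the jaws. I'll finish the turn.

```bash
python3 -m creep '[[[0,0,2],[0,0,0],255],[[0,0,4],[0,0,0],255],[[0,0,6],[0,0,0],255],[[0,0,8],[0,0,0],255],[[0,0,10],[0,0,0],255],[[0,0,12],[0,0,0],255],[[0,0,14],[0,0,0],255],[[0,0,16],[0,0,0],255],[[0,0,18],[0,0,0],255],[[0,0,19.5],[0,0,0],255],[[0,0,20.5],[0,0,0],255],[[0,0,20.5],[0,0,0],255],[[0,0,20.5],[0,0,0],255]]'; python3 -c "
from h import *
for n in('scene','top'): cv2.imwrite(f'pics/{n}8.png',r.snapshot(n)[:,:,::-1])
delta((570,-186.2,200.8),164.5)
s=cv2.imread('pics/scene8.png')[150:210,140:220]
cv2.imwrite('pics/v8.png',cv2.resize(s,(800,600),interpolation=cv2.INTER_NEAREST))"
```

```text
clock: 16.18
tool_pos: [570.0, -186.1, 200.8]
orientation: [[-0.964, 0.266, 0.001], [0.266, 0.964, -0.0], [-0.001, -0.0, -1.0]]
ft_force: [-1.9, 0.8, 6.4]
width: 11.0
clock 16.27 pos [ 570.  -186.1  200.8] yaw 164.59 tilt [ 0.001  -0.0004] w 11.3 F [-1.5  1.9  5.6] T [0.27 0.44 0.19]
turn [-0.01  0.06  0.09] shift [ 0.  -0.1 -0. ]
```

View pics/v8.png

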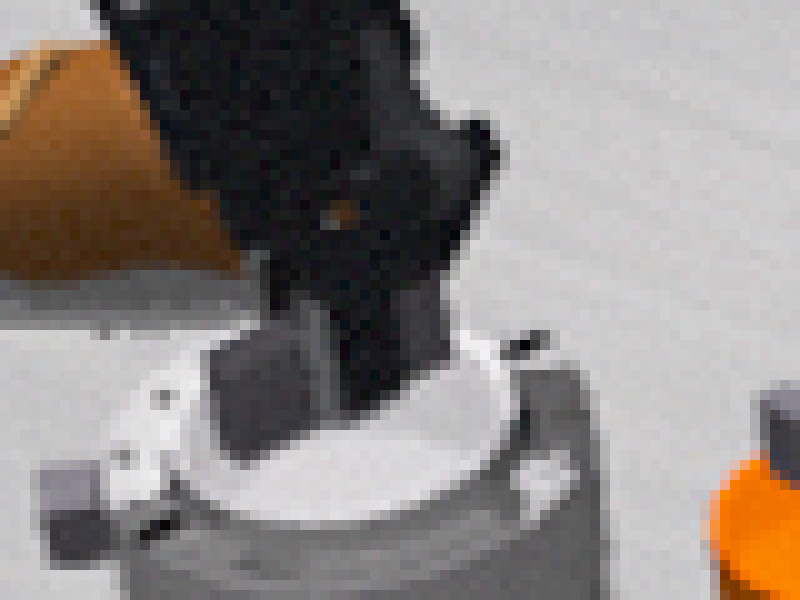

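View pics/top8.png

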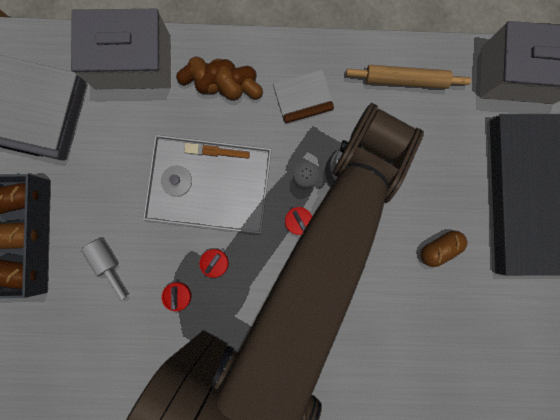

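```bash
python3 -c "
from h import *
np.set_printoptions(precision=0,suppress=True)
for a in(-12,-15.4,-19):
  y=np.radians(a);e=np.array([np.cos(y),np.sin(y)]);f=np.array([-e[1],e[0]]);o=np.array([570.6,-186.2])
  for x in(30,-30):
    for d in(6,-6):
      p=o+x*e+d*f; print(a,x,d,((proj('scene',[[*p,157+26],[*p,157+54]])-[140,150]+.5)*10+[6,5]).ravel())
P=lambda u,v:(140+u/10-.5,150+v/10-.5)
"
```

```text
-12 30 6 [253. 480. 234. 379.]
-12 30 -6 [220. 457. 201. 357.]
-12 -30 6 [463. 361. 448. 262.]
-12 -30 -6 [430. 340. 415. 241.]
-15.4 30 6 [247. 477. 228. 376.]
-15.4 30 -6 [217. 453. 198. 353.]
-15.4 -30 6 [467. 365. 452. 266.]
-15.4 -30 -6 [436. 343. 421. 244.]
-19 30 6 [241. 474. 222. 373.]
-19 30 -6 [214. 449. 195. 349.]
-19 -30 6 [470. 370. 455. 270.]
-19 -30 -6 [442. 346. 427. 247.]
```

```bash
python3 -c "
from h import *
s=cv2.imread('pics/scene8.png')[170:206,155:203]
g=cv2.cvtColor(s,cv2.COLOR_BGR2GRAY)
cv2.imwrite('pics/v8b.png',cv2.resize(s,(768,576),interpolation=cv2.INTER_CUBIC))
# lowest dark->bright crossing per column, subpixel, level 150
for x in range(g.shape[1]):
  col=g[:,x].astype(float)
  for y in range(28,8,-1):
    if col[y]<150<=col[y+1]: print((x+155, round(170+y+(150-col[y])/(col[y+1]-col[y]),2)),end=' ');break
"
```

```text
(155, np.float64(182.56)) (156, np.float64(189.71)) (157, np.float64(182.19)) (158, np.float64(182.29)) (159, np.float64(182.25)) (160, np.float64(186.0)) (161, np.float64(193.42)) (162, np.float64(195.2)) (163, np.float64(195.78)) (164, np.float64(196.28)) (165, np.float64(195.76)) (166, np.float64(195.31)) (167, np.float64(194.64)) (168, np.float64(194.3)) (169, np.float64(193.67)) (170, np.float64(193.34)) (171, np.float64(192.71)) (172, np.float64(192.35)) (173, np.float64(192.33)) (174, np.float64(192.38)) (175, np.float64(192.11)) (176, np.float64(191.6)) (177, np.float64(191.2)) (178, np.float64(190.4)) (179, np.float64(189.8)) (180, np.float64(188.88)) (181, np.float64(187.74)) (182, np.float64(187.32)) (183, np.float64(186.7)) (184, np.float64(186.33)) (190, np.float64(185.53)) (191, np.float64(196.9)) (192, np.float64(195.68)) (193, np.float64(195.31)) (194, np.float64(195.38)) (195, np.float64(194.69)) (196, np.float64(194.77)) (197, np.float64(196.83))
```

View pics/v8b.png

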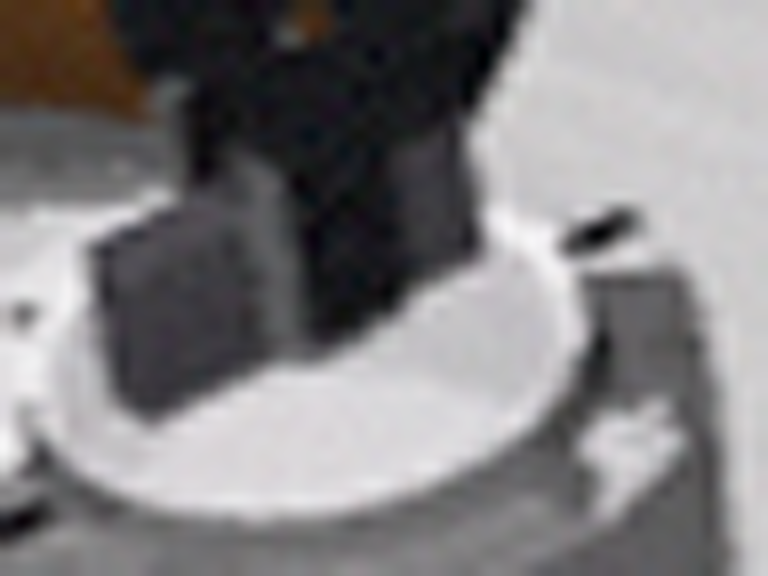

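The bar's lower edge has image slope −0.497 and the line through the two black marks −0.503. They are parallel to within about 0.5°. The jar cover (176,181), brush (215,151) and shaker (305,175) are unmoved in the top view. Handing in while holding.

```bash
python3 -c "
from h import *
delta((570,-186.2,200.8),164.5)
print(r.sign_off())"
```

```text
clock 16.27 pos [ 570.  -186.1  200.8] yaw 164.59 tilt [ 0.001  -0.0004] w 11.3 F [-1.5  1.9  5.6] T [0.27 0.44 0.19]
turn [-0.01  0.06  0.09] shift [ 0.  -0.1 -0. ]
the job is handed in; nothing more can be done
None
```

I gripped the clear lid by its bar, lowered it fully into the grinder's collar, and turned it clockwise to the pulse mark. I handed the job in at 16.3 s of the 48 s, with the arm still gripping and holding it there.

**Last checks:**
- **Home:** contact came with the lid's underside at about 157 mm, which is 18 mm below the collar top as specified.
- **Pulse position:** the jaws turned 35.5° (0.62 rad) from the notches, and the bar is parallel to the line through the two black marks to within about 0.5°. That is well short of the catch.
- **Gentleness:** the grip was set to 40 N, and the push on the grinder was about 7 N.
- **Surroundings:** the jar cover, brush and shaker are where they were in the top view.

**What disagreed:** the scene camera's readings sat about 0.5–1 pixel (1–2 mm) off the arm's. The shift was about the same for lid and collar, so I aligned them relative to each other. In the last view the bar also looked about 1–2 pixels shorter than expected, but its direction still matched the marks. The arm hid the grinder from the top camera, so the pulse position was checked only from the scene camera and the arm's measured pose.

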